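# Finish packing the bottle carrier and hold it up

## Robot

A 7-joint arm with a two-finger parallel gripper is mounted at the origin on the work surface. World frame = base frame: x ahead of the robot, y to its left, z up, the work surface at z = 0. Lengths are in m, angles in degrees, forces in N, time in s.
With the tool pointing down it reaches from about 0.35 to 0.775 m from the base axis. Payload 3.1 kg.
Tool frame: the origin (TCP) lies on the centre line of the jaws, within the pads' length; the fingertips stand 17 mm ahead of it and the grasp point (between the pads) lies 2 mm behind it (robot.tip_reach is the distance from the TCP to the fingertips, in m); z points along the fingers, y is the direction in which the jaws open and shut (so a half turn about z gives the same grasp; the last joint's range is limited). The gripper opens to 85 mm and grips with 20 to 120 N. Pads are 22 mm wide; open, the fingers measure 114 mm over their backs; the gripper's body (76 mm by 85 mm) begins 54 mm behind the grasp point. The pads swing forward as they close: fully open they stand 13 mm farther back than shut.
Start: joints at [67.397, 17.813, 0.802, 86.603, -0.252, 75.585, -1.558], TCP at [0.19, -0.516, 0.248] pointing down, gripper open.
Joint ranges: [-154.91, 154.91], [-16.99, 109.72], [-72.82, 74.43], [7.12, 147.25], [-82.49, 262.49], [11.32, 116.49], [-174.64, 174.64]. Speed limits (degrees/s): [159.86, 159.86, 180, 180, 180, 180, 180].

## Interface

Orientations are given as [roll, pitch, yaw] about the fixed x, y, z axes, in that order (R = Rz(yaw) Ry(pitch) Rx(roll)).
In Python, from station import robot, fingers, vision, workorder, recognise gives the robot as it stands. Calls block until the motion is done:
- robot.move_to(position, orientation): joint-space move of the TCP to a pose.
- robot.line_to(position, orientation=None, velocity=0.15, f_stop=None): straight line of the TCP; orientation=None keeps the orientation; velocity is the mean speed in m/s. With f_stop (N) it stops when the force on the tool has changed by that much, and returns True; else False.
- robot.move_j(angles): joint-space move.
- fingers.gripper_to(opening, force=None): opening from 0.0 (shut) to 1.0 (fully open); force is the grip in N (None keeps the last); returns when the fingers have stopped.
- robot.pause(seconds).
- robot.inverse_kinematics(position, orientation): joint angles nearest the present ones, or None.
- vision.grab_frame(name): name is "side" or "top"; returns the picture (400x640x3 uint8, red, green, blue); there is no depth.
- vision.calibration(name): a dict with "mtx" (3x3 intrinsics, pixels), "k1" (the pictures are not rectified: a ray, as slopes to the right and down, at radius r is drawn at 1 + k1 r^2 times it, then the intrinsics apply), "extrinsics" (4x4, takes a point from world to camera coordinates). Camera axes: x right, y up, looking along -z (the intrinsics and any distortion apply to the point x, -y, -z); pixel columns grow to the right and rows downward; lengths in m; the calibration is good to about 2 mm. A picture is of the moment at which its call begins. calibration takes no time and is no camera call.
A pose or a line that the arm cannot do raises robot.PlanningError and nothing moves.
- workorder.close_job(): hands the job in, once; it reports no verdict.
Trained networks look in the newest picture that a camera, given by its name, has taken for a name from the list of things; names that differ only in an ending like _2 or _b are one class to them, and where a whole thing is asked for, a point or a joint stands for the part that bears it (a point fixed in the world has none). Each returns a list of dicts, best first, with "p" (0 to 1); they miss things now and then, are a little off and sometimes report something else, mostly with a low value. They report only what shows in the picture. A call takes as long as a camera call.
- recognise(label, camera): "rect" ([centre column, centre row, width, height] in pixels, round what is visible of it).
Readings, each from a call of its own:
- robot.current_time_s(): time.
- robot.current_joint_positions(): joint angles.
- robot.current_dq(): joint speeds.
- robot.current_joint_torque(): joint torques, N m.
- robot.current_tool_pos(): TCP position.
- robot.current_eef_rot(): TCP orientation.
- robot.current_contact_force(): force on the tool from outside, world axes, zero at the start.
- robot.current_torque(): the same for the moment, N m.
- robot.current_finger_gap(): opening from 0.0 (shut) to 1.0 (fully open).
Only numpy, scipy, OpenCV 4.12 (cv2) and the standard library are available. Lean on these libraries where they do the work, as an engineer would, in place of code of your own. Each camera call takes 0.05 s, during which the arm holds its last target.

## Task

Finish packing the half-filled bottle carrier: stand the loose small amber bottle and the white carton upright on the carrier's floor, each in the gap that fits it, setting them down rather than dropping them. Then take the carrier by its handle, lift it about 10 cm clear of the bench without tipping it, and finish while holding it there, level and still, with everything aboard and nothing else supporting it. Leave the other things on the bench, the bigger amber bottle among them, where they are.

Things in the scene. Friction and masses are not known exactly. Their poses are not given: they have to be found in the camera images.
- carrier: Open aluminium bottle carrier, 154 mm long (x, along its handle) by 170 mm wide (y), loose on the bench, any way round; 0.28 kg empty, about 0.85 kg packed, then balanced under the handle's middle. Origin: centre of underside. Floor 3 mm, outer walls 42 mm tall, 2 mm thick. Dividers 26 mm tall along x at y = -29 and +29 mm leave outer lanes 53 mm wide, centred at y = -56.5 and +56.5 mm.
- bottle_gap (a point): Centre, on the carrier's floor (3 mm above its underside), of the gap for the small bottle: the +x end of the +y lane, beyond the two packed bottles; about 52 mm along the lane, 53 mm across. Axes as the carrier's. Carrier-frame position (48, 56.5, 3) mm.
- carton_gap (a point): Centre, on the carrier's floor, of the gap for the carton: the -x end of the -y lane, beside the jar; about 101 mm along the lane (the carrier's x), 53 mm across; the carton's long side lies along the lane. Axes as the carrier's. Carrier-frame position (-24.5, -56.5, 3) mm.
- carrier_handle (a point): Middle of the carrier's handle, 122 mm above the carrier's underside: a straight flat-sided grip bar along the carrier's x, 14 mm thick (y), 20 mm tall, 130 mm of it free to grip between two upright straps at its ends; its axes are those of the carrier.
- bottle_center (a point): The loose small amber bottle with a blue screw cap, standing on the bench, the same as the two in the carrier: 46 mm diameter, 98 mm tall, about 85 g; body straight to 54 mm, then a shoulder to 62 mm; the cap is 34 mm diameter and is the top 28 mm. Point at half height on its axis, 49 mm above its underside; z up.
- carton_center (a point): Closed white carton with a grey band, standing upright on the bench: 94 mm long (its x), 44 mm wide (its y), 98 mm tall (its z), about 140 g, firm. Point at its centre, 49 mm above its underside.
- packed_bottle1_center (a point): Small amber bottle already in the carrier, at the -x end of its +y lane; size as the loose small bottle; point at half height, 49 mm above its underside.
- packed_bottle2_center (a point): Small amber bottle already in the carrier, in the middle of its +y lane; size as the loose small bottle; point at half height, 49 mm above its underside.
- jar_center (a point): White screw-lid jar, 46 mm diameter, 58 mm tall, already in the carrier at the +x end of its -y lane; point at half height, 29 mm above its underside.
- sample_box1: Low grey and white plastic box, 67 x 49 x 31 mm, lying in the carrier's middle lane at -x; origin at the centre of its underside.
- sample_box2: The same low box, in the carrier's middle lane at +x; origin at the centre of its underside.
- big_bottle: Bystander: larger amber bottle, 66 mm diameter, 118 mm tall, on the bench near the loose small bottle and the carton; too wide for the carrier, stays on the bench. Origin at the centre of its underside.
- beaker: Bystander: small empty glass beaker, 60 mm diameter, 70 mm tall; origin at the centre of its underside.
- driver: Bystander: screwdriver lying on the bench, 160 mm long along its x; origin under its middle.
- tweezers: Bystander: steel tweezers lying flat, 110 mm long along their x, 7 mm high; origin under their middle.
- marker: Bystander: marker pen lying on the bench, 130 mm long along its x, 17 mm thick; origin under its middle.

How it is judged (in metres and radians):
On the way, in this order (a step that is already met when the one before it is completed fails the run):
1. the small bottle and the carton stand in the carrier with the rest of its contents, let go, and the carrier is still on the bench (horizontal distance between each of bottle_center, carton_center, packed_bottle1_center, packed_bottle2_center, jar_center, sample_box1, sample_box2 and carrier below 0.09 m and z of bottle_center in the frame of carrier between 0.046 and 0.058 m and angle between each of bottle_center, carton_center, packed_bottle1_center, packed_bottle2_center, jar_center, sample_box1, sample_box2's own z axis and vertical below 0.12 rad and z of carton_center in the frame of carrier between 0.046 and 0.058 m and z of packed_bottle1_center in the frame of carrier between 0.046 and 0.058 m and z of packed_bottle2_center in the frame of carrier between 0.046 and 0.058 m and z of jar_center in the frame of carrier between 0.026 and 0.038 m and z of sample_box1 in the frame of carrier between -0.003 and 0.009 m and z of sample_box2 in the frame of carrier between -0.003 and 0.009 m and contact force between the fingers and bottle below 0.2 N and contact force between the fingers and carton below 0.2 N and height (world z) of carrier below 0.01 m), for 0.2 s.
2. the packed carrier is lifted by its handle clear of the bench, level (height (world z) of carrier between 0.06 and 0.2 m and angle between carrier's own z axis and vertical below 0.09 rad and contact force between the fingers and carrier above 2 N and distance between the grasp point and carrier_handle below 0.06 m), for 0.2 s.
At the end, for the whole second after the job is handed in: Carrier gripped within 6 cm of the handle's middle, underside 6 to 20 cm over the bench, tilt below 5 degrees, slower than 3 cm/s and 0.15 rad/s, touching no bench or bystander; small bottle, carton and the five earlier contents stand in it within 6 mm of its floor and 7 degrees of upright (all of step 2 and linear speed of carrier below 0.03 m/s and angular speed of carrier below 0.15 rad/s and horizontal distance between each of bottle_center, carton_center, packed_bottle1_center, packed_bottle2_center, jar_center, sample_box1, sample_box2 and carrier below 0.09 m and z of bottle_center in the frame of carrier between 0.046 and 0.058 m and angle between each of bottle_center, carton_center, packed_bottle1_center, packed_bottle2_center, jar_center, sample_box1, sample_box2's own z axis and vertical below 0.12 rad and z of carton_center in the frame of carrier between 0.046 and 0.058 m and z of packed_bottle1_center in the frame of carrier between 0.046 and 0.058 m and z of packed_bottle2_center in the frame of carrier between 0.046 and 0.058 m and z of jar_center in the frame of carrier between 0.026 and 0.038 m and z of sample_box1 in the frame of carrier between -0.003 and 0.009 m and z of sample_box2 in the frame of carrier between -0.003 and 0.009 m and contact force between the fingers and bottle below 0.2 N and contact force between the fingers and carton below 0.2 N and contact force between carrier and table below 0.2 N and contact force between carrier and big_bottle below 0.2 N and contact force between carrier and beaker below 0.2 N and contact force between carrier and driver below 0.2 N and contact force between carrier and tweezers below 0.2 N and contact force between carrier and marker below 0.2 N); the arm keeps its last pose, push and grip.
It fails at once if a bystander on the bench is displaced by more than 4 cm (distance of any of big_bottle, beaker, driver, tweezers, marker from where it was at the start of the episode above 0.04 m).
It fails at once if the bottle or the carton is dropped into the carrier (over 0.5 m/s within 15 mm of its floor) ((horizontal distance between bottle_center and carrier below 0.09 m and z of bottle_center in the frame of carrier below 0.067 m and linear speed of bottle above 0.5 m/s and height (world z) of carrier below 0.01 m) or (horizontal distance between carton_center and carrier below 0.09 m and z of carton_center in the frame of carrier below 0.067 m and linear speed of carton above 0.5 m/s and height (world z) of carrier below 0.01 m)).
It fails at once if the carrier is tipped by more than about 15 degrees (angle between carrier's own z axis and vertical above 0.26 rad).
It also fails if it takes over 66 s, if anything falls off the work surface, if the arm or the gripper's body presses on something with over 40 N, if the wrist force passes 120 N, or if a joint passes its speed limit or range.

## Working session

There is one attempt and no reset: what is moved stays moved. The work goes in short steps, each a Python script; the robot and the scene stay as the last script left them, time stands still between calls to the robot, and variables do not carry over. Pictures are saved under pics/ and viewed, and the job is handed in when it is done.

```bash
mkdir -p pics; ls; python3 - <<'E'
from station import robot, fingers, vision, workorder, recognise
import cv2
for n in ("top","side"):
    f=vision.grab_frame(n); cv2.imwrite(f"pics/{n}0.png",f[:,:,::-1])
    c=vision.calibration(n); print(n,c)
    for l in ["carrier","bottle_center","carton_center","big_bottle","jar_center","packed_bottle1_center","beaker","carrier_handle","sample_box1","driver","marker","tweezers"]:
        try: print(l,[(round(d["p"],2),[round(float(x),1) for x in d["rect"]]) for d in recognise(l,n)])
        except Exception as e: print(l,e)
print(robot.current_time_s(),robot.current_eef_rot(),robot.current_tool_pos())
E
```

```text
pics
top {'mtx': array([[453.01837563,   0.        , 317.1320062 ],
       [  0.        , 453.01837563, 199.90257214],
       [  0.        ,   0.        ,   1.        ]]), 'k1': 0.014532403476257698, 'extrinsics': array([[ 0.01913818, -0.99981383, -0.00245829, -0.037443  ],
       [ 0.98728439,  0.01851015,  0.15788259, -0.55475909],
       [-0.15780769, -0.00544861,  0.98745483, -1.23859164],
       [ 0.        ,  0.        ,  0.        ,  1.        ]])}
carrier [(0.85, [332.7, 208.7, 79.6, 74.6])]
bottle_center [(0.79, [236.9, 188.9, 18.6, 14.9])]
carton_center [(0.87, [238.5, 245.7, 25.4, 36.8]), (0.19, [356.1, 201.6, 13.7, 19.1])]
big_bottle [(0.78, [176.8, 209.9, 34.1, 26.0]), (0.43, [358.3, 199.6, 14.6, 22.1]), (0.41, [191.4, 146.2, 29.9, 21.7])]
jar_center [(0.6, [306.9, 214.8, 21.0, 21.0])]
packed_bottle1_center [(0.59, [357.8, 200.4, 16.5, 18.9])]
beaker [(0.88, [189.8, 146.9, 24.3, 19.2]), (0.47, [198.8, 265.1, 9.0, 39.9])]
carrier_handle [(0.56, [331.0, 207.8, 78.6, 74.1]), (0.17, [357.6, 201.5, 12.0, 17.0])]
sample_box1 [(0.53, [326.6, 218.8, 21.7, 28.6]), (0.5, [336.7, 1
[... 792 characters left out ...]
[(0.97, [339.2, 301.9, 47.6, 46.1])]
big_bottle [(0.93, [254.4, 365.2, 42.4, 55.2])]
jar_center [(0.74, [329.6, 227.1, 16.9, 21.6])]
packed_bottle1_center [(0.64, [328.4, 186.7, 16.1, 35.3]), (0.52, [317.3, 205.9, 33.4, 26.6])]
beaker [(0.89, [183.9, 324.1, 36.5, 38.5]), (0.67, [380.2, 152.6, 39.9, 18.1])]
carrier_handle [(0.71, [326.6, 210.2, 86.5, 82.2])]
sample_box1 [(0.59, [318.6, 204.9, 35.4, 25.6]), (0.52, [335.2, 216.9, 25.9, 24.1])]
driver [(0.78, [208.4, 253.7, 30.5, 43.7]), (0.46, [182.1, 323.8, 35.3, 39.2])]
marker [(0.75, [380.5, 152.2, 37.0, 23.0])]
tweezers [(0.71, [346.4, 378.8, 61.2, 20.4])]
1.3 [1.7999795e+02 2.5730051e-03 2.0220553e+01] [ 0.19007039 -0.51612645  0.2483079 ]
```

```bash
python3 - <<'E'
import cv2
t=cv2.imread("pics/top0.png")[110:290,150:390]; cv2.imwrite("pics/top0c.png",cv2.resize(t,None,fx=3.3,fy=3.3,interpolation=cv2.INTER_CUBIC))
t=cv2.imread("pics/side0.png")[130:400,160:420]; cv2.imwrite("pics/side0c.png",cv2.resize(t,None,fx=2.2,fy=2.2,interpolation=cv2.INTER_CUBIC))
E
```

```text
(no output)
```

View pics/top0c.png

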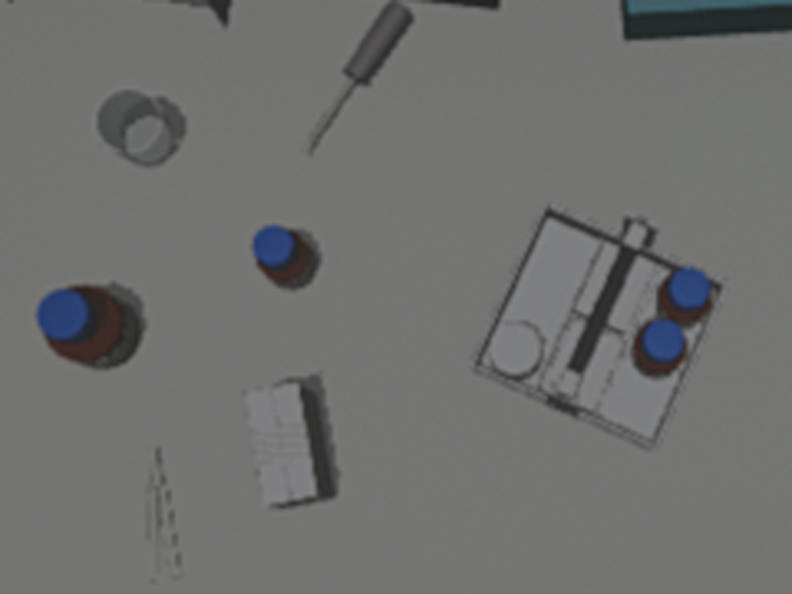

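View pics/side0c.png

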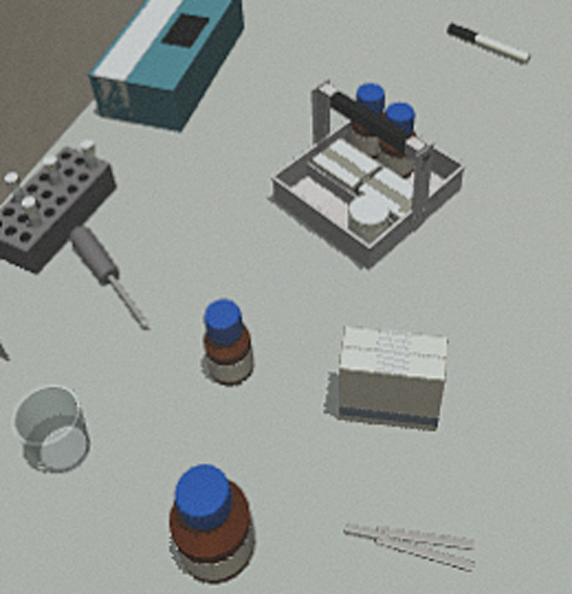

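```bash
cat > h.py <<'E'
import numpy as np, cv2, json
from scipy.optimize import least_squares
from station import vision
C={n:vision.calibration(n) for n in("top","side")}
def proj(n,P):
    c=C[n];P=np.atleast_2d(P);E=c["extrinsics"];q=P@E[:3,:3].T+E[:3,3]
    u=np.c_[q[:,0]/-q[:,2],-q[:,1]/-q[:,2]];r2=(u**2).sum(1,keepdims=True)
    u=u*(1+c["k1"]*r2);M=c["mtx"];return np.c_[M[0,0]*u[:,0]+M[0,2],M[1,1]*u[:,1]+M[1,2]]
def tf(p,L):
    x,y,a=p;L=np.atleast_2d(L);c,s=np.cos(a),np.sin(a)
    return np.c_[x+c*L[:,0]-s*L[:,1],y+s*L[:,0]+c*L[:,1],L[:,2]]
def fit(p0,obs): # obs: list of (cam, local pt, px)
    f=lambda p:np.concatenate([(proj(n,tf(p,l))-np.array(px))[0] for n,l,px in obs])
    r=least_squares(f,p0,loss="soft_l1");return r.x,f(r.x).reshape(-1,2)
def circ(z,r,cx=0,cy=0,k=24):
    t=np.linspace(0,2*np.pi,k+1);return np.c_[cx+r*np.cos(t),cy+r*np.sin(t),0*t+z]
def rect(z,a,b,cx=0,cy=0):
    return np.array([[cx+i*a,cy+j*b,z] for i,j in((-1,-1),(1,-1),(1,1),(-1,1),(-1,-1))])
def crop(img,box,s): 
    a,b,c,d=box;return cv2.resize(img[b:d,a:c],None,fx=s,fy=s,interpolation=cv2.INTER_CUBIC)
def draw(im,n,p,L,box,s,col):
    q=(proj(n,tf(p,L))-[box[0],box[1]]+.5)*s-.5
    cv2.polylines(im,[np.round(q).astype(int)],False,col,1,cv2.LINE_AA)
E
python3 - <<'E'
from h import *
T="top";S="side"
tc=lambda x,y:(x/3.3+150,y/3.3+110); sc=lambda x,y:(x/2.2+160,y/2.2+130)
car,r=fit([.5,-.05,np.radians(157)],[(T,[-.077,-.085,.042],tc(547,208)),(T,[-.077,.085,.042],tc(720,287)),(T,[.077,.085,.042],tc(652,446)),(T,[.077,-.085,.042],tc(476,368)),
 (S,[-.077,-.085,.042],sc(273,182)),(S,[.077,.085,.042],sc(463,170)),(S,[.077,-.085,.042],sc(367,248))])
print(car,np.degrees(car[2]),r.round(1).tolist())
ct,r=fit([.4,.15,0],[(T,[.047,.022,.098],tc(247,391)),(T,[.047,-.022,.098],tc(300,379)),(T,[-.047,-.022,.098],tc(317,497)),(T,[-.047,.022,.098],tc(267,506)),
 (S,[.047,.022,.098],sc(341,376)),(S,[-.047,.022,.098],sc(446,374)),(S,[-.047,-.022,.098],sc(446,338)),(S,[.047,-.022,.098],sc(344,328))])
print(ct,np.degrees(ct[2]),r.round(1).tolist())
bo,r=fit([.5,.15,0],[(T,[0,0,.098],tc(273,245)),(S,[0,0,.098],sc(224,310))]);print(bo,r.round(1).tolist())
json.dump(dict(car=car.tolist(),ct=ct.tolist(),bo=bo.tolist()),open("p.json","w"))
for n,box,s,out in((T,(285,165,380,255),8,"c1"),(S,(275,160,380,255),6,"c2"),(T,(215,170,265,275),5.7,"l1"),(S,(240,255,375,335),5.9,"l2")):
    im=crop(cv2.imread(f"pics/{n}0.png"),box,s)
    im=np.clip(im*1.5,0,255).astype(np.uint8)
    g=(0,255,0);y=(0,255,255);m=(255,0,255)
    draw(im,n,car,rect(.042,.077,.085),box,s,g);draw(im,n,car,rect(0,.077,.085),box,s,m);draw(im,n,car,rect(.132,.065,.007),box,s,y)
    for cx in(-.054,-.004):draw(im,n,car,circ(.101,.017,cx,.0565),box,s,y)
    draw(im,n,ct,rect(.098,.047,.022),box,s,g);draw(im,n,ct,rect(0,.047,.022),box,s,m)
    draw(im,n,bo,circ(.098,.017),box,s,y);draw(im,n,bo,circ(0,.023),box,s,m)
    cv2.imwrite(f"pics/{out}.png",im)
E
```

```text
[ 0.53173678 -0.06460347  2.73459148] 156.68055022295647 [[-1.5, -0.9], [0.6, -0.7], [-0.8, 0.7], [-2.7, -0.7], [-0.0, -2.4], [1.1, -1.8], [1.4, -0.1]]
[0.42306717 0.19057002 0.25867619] 14.82105422614383 [[-1.9, 0.6], [-1.9, 0.3], [0.4, -1.2], [-0.7, 0.1], [-0.5, -3.5], [0.3, 1.3], [0.4, -1.9], [0.2, -0.9]]
[0.58594389 0.20370391 0.        ] [[-0.0, -0.1], [0.1, 0.0]]
```

View pics/c1.png

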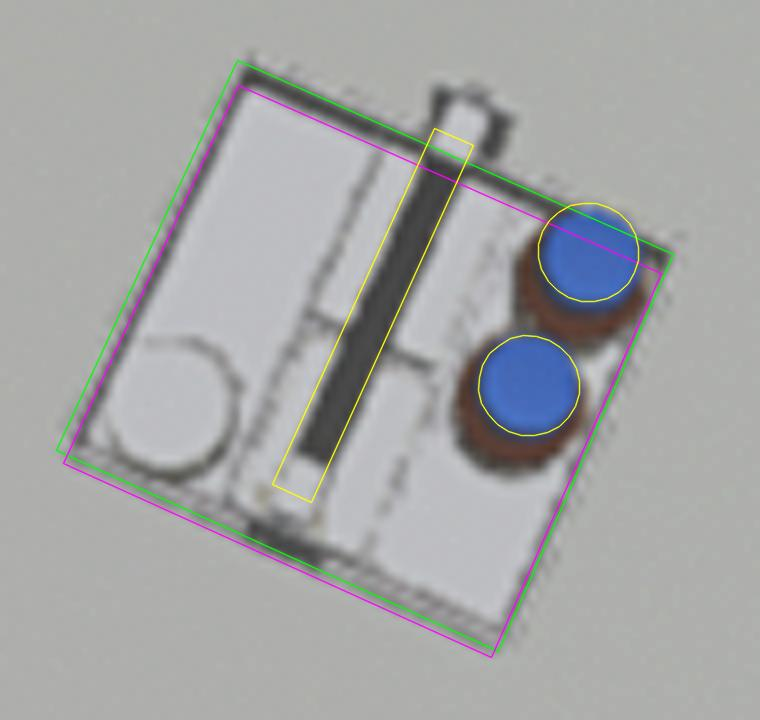

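View pics/c2.png

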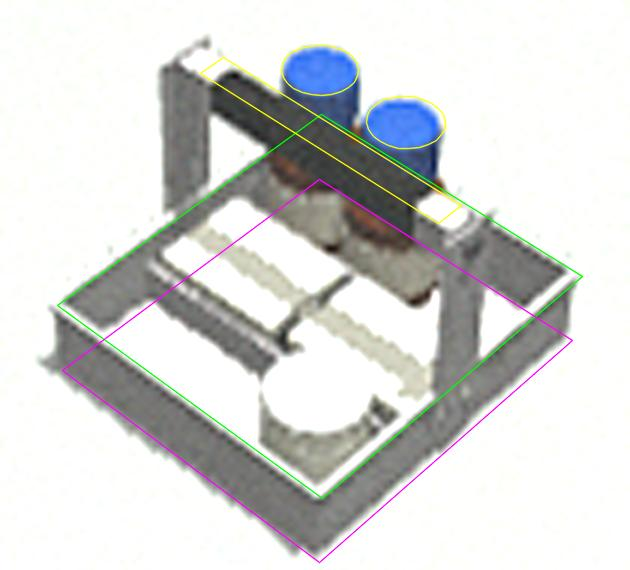

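View pics/l1.png

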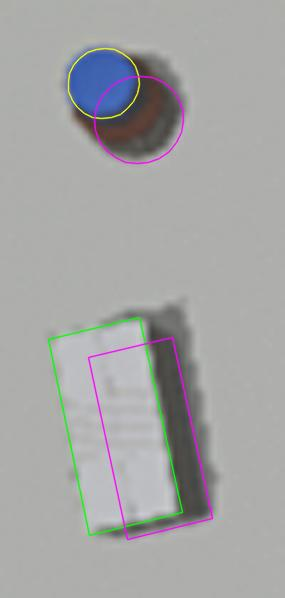

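View pics/l2.png

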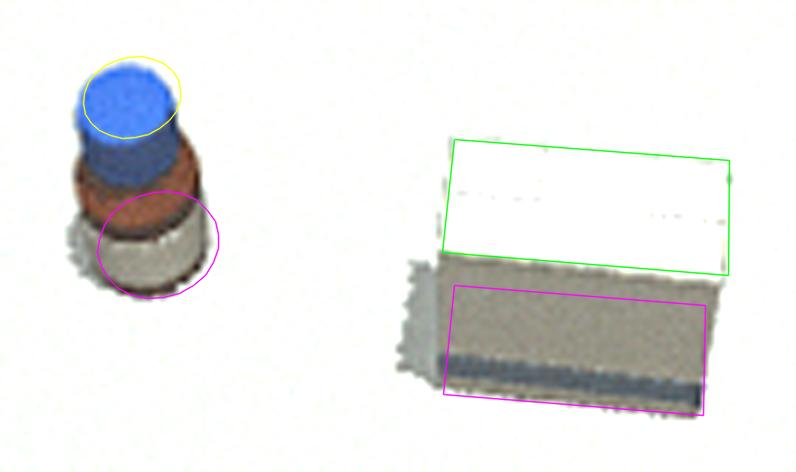

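```bash
python3 - <<'E'
from h import *
T="top";S="side"
def k(box,s):return lambda x,y:((x+.5)/s-.5+box[0],(y+.5)/s-.5+box[1])
B1=(285,165,380,255);B2=(275,160,380,255);B3=(215,170,265,275);B4=(240,255,375,335)
c1=k(B1,8);c2=k(B2,6);l1=k(B3,5.7);l2=k(B4,5.9)
car,r=fit([.53,-.06,np.radians(157)],[(T,[-.077,-.085,.042],c1(245,68)),(T,[-.077,.085,.042],c1(668,258)),(T,[.077,.085,0],c1(503,642)),(T,[.077,-.085,.042],c1(68,440)),
 (T,[0,0,.132],c1(377,312)),
 (S,[-.077,-.085,.042],c2(55,308)),(S,[.077,.085,.042],c2(575,283)),(S,[.077,-.085,.042],c2(316,492)),(S,[-.077,-.085,0],c2(52,362)),(S,[.077,-.085,0],c2(303,555)),(S,[.077,.085,0],c2(570,337))])
print(car,np.degrees(car[2]),r.round(1).tolist())
ct,r=fit([.4,.15,0],[(T,[.047,.022,.098],l1(50,345)),(T,[.047,-.022,.098],l1(142,318)),(T,[-.047,-.022,.098],l1(177,515)),(T,[-.047,.022,.098],l1(92,533)),(T,[-.047,-.022,0],l1(210,518)),
 (S,[.047,.022,.098],l2(440,255)),(S,[-.047,.022,.098],l2(722,285)),(S,[-.047,-.022,.098],l2(730,165)),(S,[.047,-.022,.098],l2(452,140)),(S,[.047,.022,0],l2(438,388)),(S,[-.047,.022,0],l2(700,415))])
print(ct,np.degrees(ct[2]),r.round(1).tolist())
bo,r=fit([.5,.15,0],[(T,[0,0,.098],l1(103,82)),(S,[0,0,.098],l2(126,102)),(S,[-.0195*.94,-.0195*.34,.0],l2(208,248)),(T,[.0,-.023,0],l1(181,122))]);print(bo,r.round(1).tolist())
json.dump(dict(car=car.tolist(),ct=ct.tolist(),bo=bo.tolist()),open("p.json","w"))
for n,box,s,out in((T,B1,8,"c1"),(S,B2,6,"c2"),(T,B3,5.7,"l1"),(S,B4,5.9,"l2")):
    im=crop(cv2.imread(f"pics/{n}0.png"),box,s)
    if n==T: im=np.clip(im*1.5,0,255).astype(np.uint8)
    g=(0,255,0);y=(0,255,255);m=(255,0,255)
    draw(im,n,car,rect(.042,.077,.085),box,s,g);draw(im,n,car,rect(0,.077,.085),box,s,m);draw(im,n,car,rect(.132,.065,.007),box,s,y)
    for cx in(-.054,-.004):draw(im,n,car,circ(.101,.017,cx,.0565),box,s,y)
    draw(im,n,ct,rect(.098,.047,.022),box,s,g);draw(im,n,ct,rect(0,.047,.022),box,s,m)
    draw(im,n,bo,circ(.098,.017),box,s,y);draw(im,n,bo,circ(0,.023),box,s,m)
    cv2.imwrite(f"pics/{out}.png",im)
a=cv2.imread("pics/l1.png");b=cv2.imread("pics/c1.png");h=600
b=cv2.resize(b,(500,474));o=np.zeros((600,790,3),np.uint8);o[:598,:285]=a[:598,:285];o[:474,287:787]=b;cv2.imwrite("pics/m1.png",o)
a=cv2.resize(cv2.imread("pics/l2.png"),(470,278));b=cv2.resize(cv2.imread("pics/c2.png"),(350,317));o=np.zeros((600,470,3),np.uint8);o[:278]=a;o[280:597,:350]=b;cv2.imwrite("pics/m2.png",o)
E
```

```text
[ 0.53408679 -0.06612815  2.72652312] 156.2182672818933 [[-0.1, -1.9], [1.3, -1.0], [-1.3, 1.2], [-1.0, 0.1], [0.1, -0.7], [-0.3, -1.4], [0.5, -1.6], [-0.2, 0.3], [1.2, 0.4], [1.6, 0.4], [-0.3, 0.2]]
[0.42335674 0.19115648 0.23766822] 13.61738615087215 [[-0.3, -1.4], [-0.3, -0.3], [0.3, -0.4], [-1.1, 0.1], [-0.1, 0.1], [-0.0, -0.7], [0.6, -1.0], [-0.2, -0.2], [0.4, -0.4], [0.4, 0.7], [0.1, 0.7]]
[ 0.5863774   0.20509065 -0.04475128] [[-0.5, -0.0], [0.5, -0.5], [-0.3, 0.1], [-0.1, -0.1]]
```

View pics/m1.png

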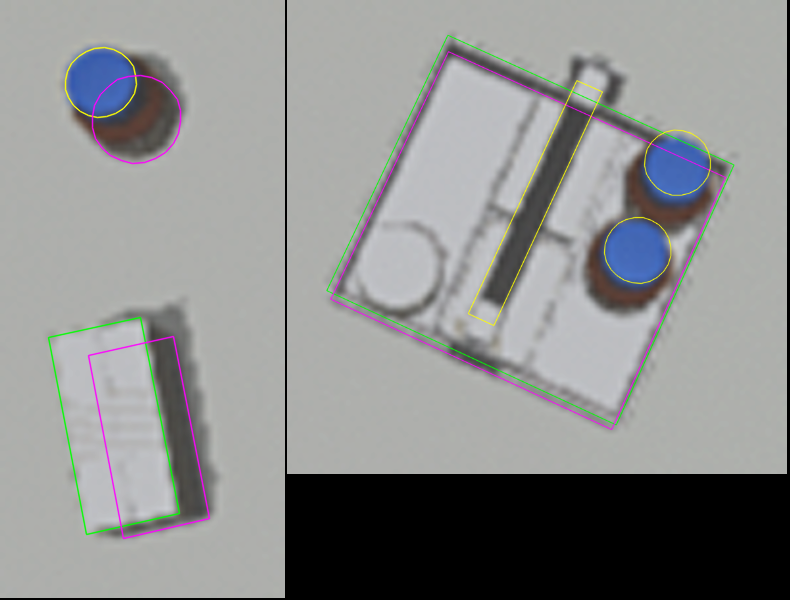

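View pics/m2.png

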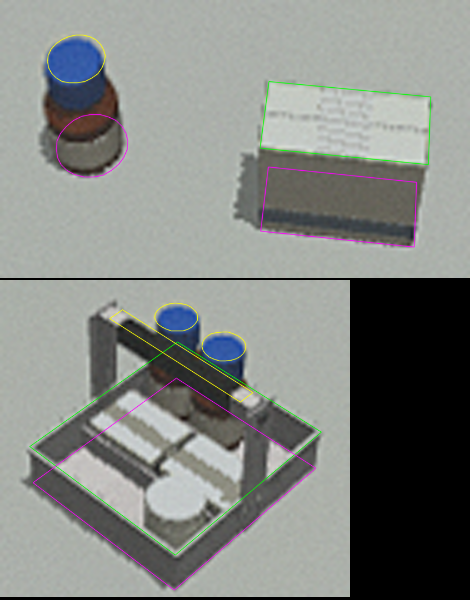

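```bash
cat >> h.py <<'E'
def load(): return {k:np.array(v) for k,v in json.load(open("p.json")).items()}
def snap(tag,boxes):
    "boxes: cam->(box,scale)"
    for n,(box,s) in boxes.items():
        f=vision.grab_frame(n)[:,:,::-1].copy();cv2.imwrite(f"pics/{tag}_{n}_raw.png",f)
        cv2.imwrite(f"pics/{tag}_{n}.png",np.clip(crop(f,box,s)*1.3,0,255).astype(np.uint8))
E
python3 - <<'E'
from h import *
from station import robot, fingers
P=load();ya=np.degrees(P["car"][2])-180
o=[180,0,ya]
bg=tf(P["car"],[.048,.0565,0])[0];cg=tf(P["car"],[-.0245,-.0565,0])[0];print(bg,cg,ya)
cy=np.degrees(P["ct"][2])
for q,oo in(([*P["bo"][:2],.085],o),([*bg[:2],.088],o),([*bg[:2],.26],o),([*P["ct"][:2],.075],[180,0,cy]),([*cg[:2],.08],o),([*cg[:2],.26],o),([*P["car"][:2],.25],o)):
    print(robot.inverse_kinematics(q,oo))
b=P["bo"]
fingers.gripper_to(.65,30)
robot.move_to([b[0],b[1],.2],o)
robot.line_to([b[0],b[1],.086],velocity=.12,f_stop=6)
fingers.gripper_to(0.0,30)
print(robot.current_tool_pos(),robot.current_finger_gap(),robot.current_contact_force())
robot.line_to([b[0],b[1],.27],velocity=.15)
print(robot.current_finger_gap(),robot.current_contact_force(),robot.current_time_s())
E
```

```text
[ 0.46737872 -0.09847447  0.        ] [ 0.57929027 -0.02430538  0.        ] -23.781732718106696
[   2.06028153   38.3240703   -35.60443695   86.00847043   23.82146909
   63.36209476 -152.24333318]
[  24.29932984   19.79582619  -17.67420337  109.5895818     7.52621038
   51.72232536 -110.85075604]
[  28.39401932   10.13637408  -21.51286999   95.49859751    3.82944183
   75.08986989 -107.58154626]
[   9.66047094   25.07687879  -45.2047843   111.50960655   22.30473687
   52.41616471 -123.14174302]
[  15.14163499   31.1409115   -20.31856455   93.89311581   12.33776607
   57.1829369  -122.98494469]
[  18.47559909   23.10086207  -25.55861786   79.69402732    9.91597416
   79.41539738 -120.88932987]
[  22.60749723   17.93527146  -22.70596372   87.57858815    7.0398248
   75.89931533 -114.60487513]
[0.58706316 0.20563944 0.08710669] 0.3929595533030386 [0.44331154 1.00238165 2.27516613]
0.3861210430096796 [-0.73720338 -0.45699827 -1.02795736] 7.4
```

```bash
python3 - <<'E'
from h import *
from station import robot, fingers
P=load();ya=np.degrees(P["car"][2])-180
o=[180,0,ya]
bg=tf(P["car"],[.049,.0565,0])[0]
robot.move_to([*bg[:2],.27],o)
robot.line_to([*bg[:2],.15],velocity=.1,f_stop=6)
print(robot.current_tool_pos(),robot.current_contact_force())
snap("b1",{"top":((285,150,395,260),5.4),"side":((275,120,385,240),5)})
E
```

```text
[ 0.46705686 -0.09807294  0.15063359] [-1.0479376   0.91163576  0.15217634]
```

View pics/b1_top.png

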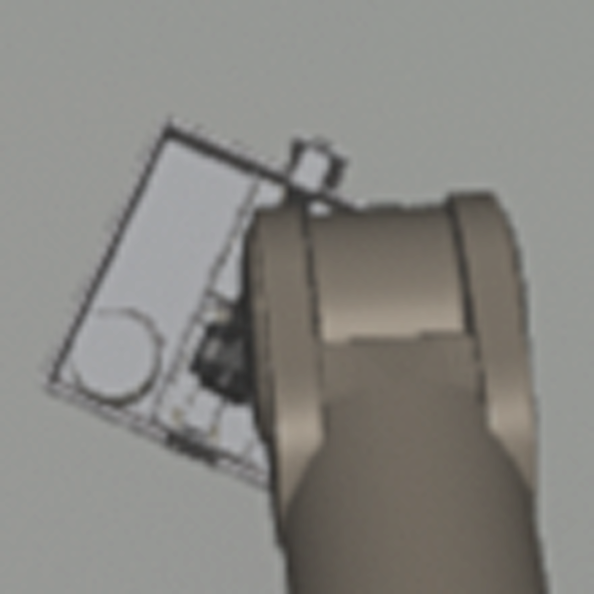

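View pics/b1_side.png

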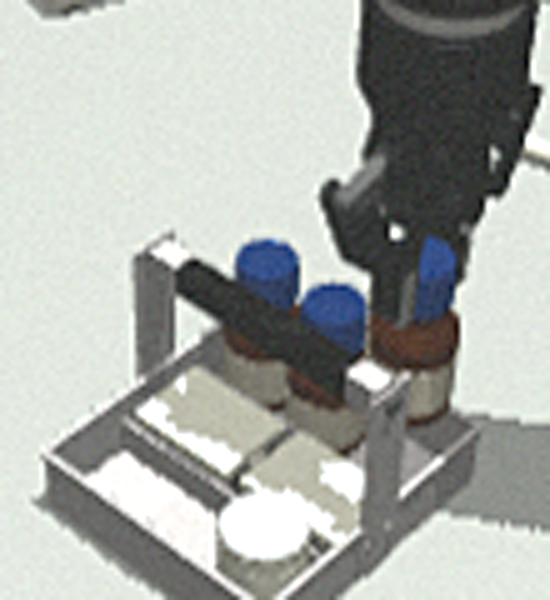

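```bash
python3 - <<'E'
from h import *
P=load();n="side";box=(275,120,385,240);s=5
im=cv2.imread("pics/b1_side.png")
c=P["car"];hp=np.array([.46706,-.09807,0])
y=(0,255,255);m=(255,0,255);g=(0,255,0)
draw(im,n,hp,circ(.0645,.023),box,s,m);draw(im,n,hp,circ(.0645+.098,.017),box,s,m);draw(im,n,hp,circ(.0645+.054,.023),box,s,m)
draw(im,n,c,rect(.042,.077,.085),box,s,g);draw(im,n,c,rect(.0,.077,.085),box,s,g);draw(im,n,c,circ(.101,.017,-.004,.0565),box,s,y);draw(im,n,c,circ(.101,.017,-.054,.0565),box,s,y)
draw(im,n,c,rect(.132,.077,.007),box,s,y)
cv2.imwrite("pics/b1o.png",im)
E
```

```text
(no output)
```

View pics/b1o.png

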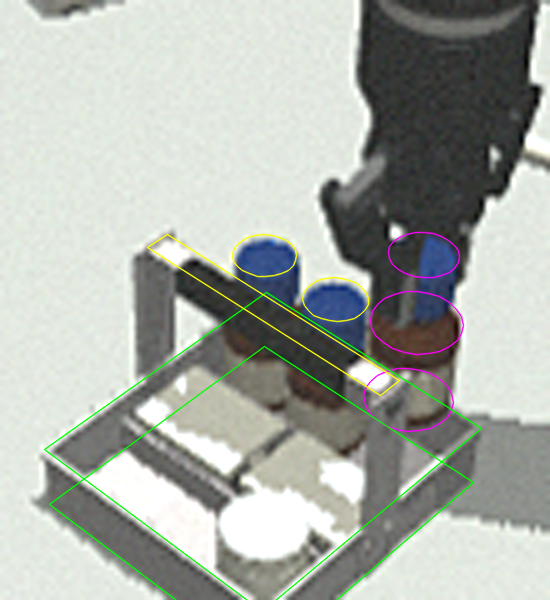

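```bash
python3 - <<'E'
from h import *
from station import robot, fingers
P=load();ya=np.degrees(P["car"][2])-180
bg=tf(P["car"],[.0485,.0565,0])[0]
robot.line_to([*bg[:2],.115],velocity=.06,f_stop=4)
r=robot.line_to([*bg[:2],.087],velocity=.03,f_stop=4)
print(r,robot.current_tool_pos(),robot.current_contact_force(),robot.current_time_s())
E
```

```text
True [ 0.46537973 -0.09912956  0.09577112] [-0.11242129 -1.51709788 -0.5704528 ] 11.45
```

```bash
python3 - <<'E'
from h import *
from station import robot, fingers
print(robot.current_tool_pos(),robot.current_contact_force(),robot.current_eef_rot())
snap("b2",{"side":((285,130,385,240),5.4)})
E
```

```text
[ 0.46537973 -0.09912956  0.09577112] [-0.11242129 -1.51709788 -0.5704528 ] [ 1.79887394e+02  1.68980582e-01 -2.38208551e+01]
```

View pics/b2_side.png

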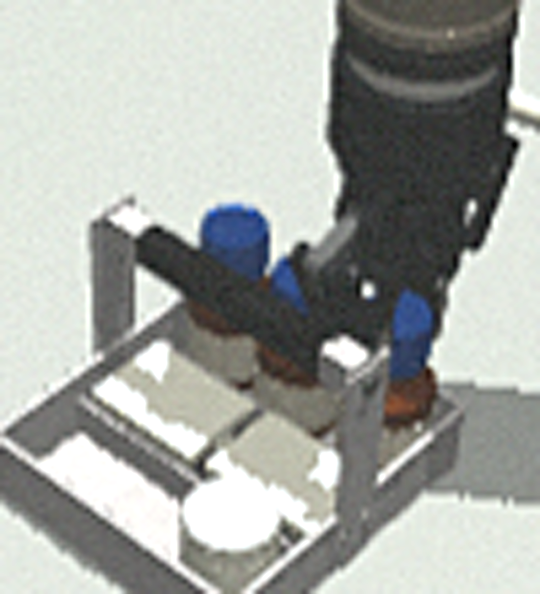

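```bash
python3 - <<'E'
from h import *
from station import robot, fingers
P=load()
x,y=robot.current_tool_pos()[:2]
for i in range(3):
    z=robot.current_tool_pos()[2]
    r=robot.line_to([x,y,z-.004],velocity=.015,f_stop=5)
    print(r,robot.current_tool_pos(),robot.current_contact_force(),robot.current_time_s())
    if r: break
snap("b3",{"side":((285,130,385,240),5.4)})
E
```

```text
False [ 0.46514029 -0.09949639  0.09168384] [-0.91485874 -2.84517844 -0.73192143] 11.9583
True [ 0.46431204 -0.09991448  0.09025082] [ 0.20259023  0.19666292 -0.39096895] 12.1667
```

View pics/b3_side.png

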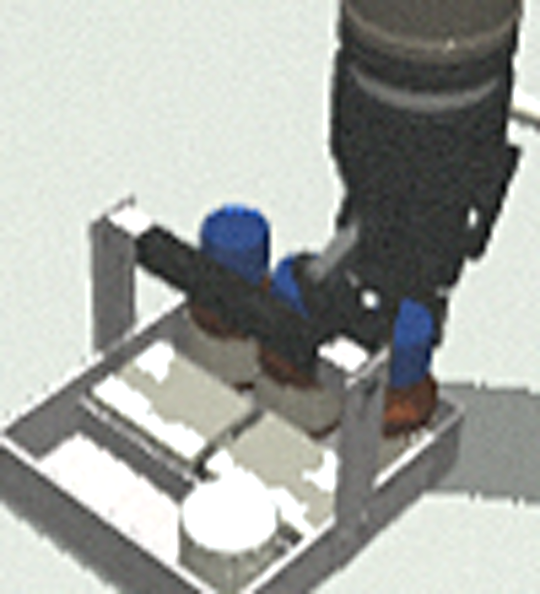

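```bash
python3 - <<'E'
from h import *
from station import robot, fingers
fingers.gripper_to(.55,30); print(robot.current_contact_force(),robot.current_tool_pos())
x,y,z=robot.current_tool_pos()
print(robot.line_to([x,y,z+.04],velocity=.06,f_stop=8))
robot.line_to([x,y,.27],velocity=.2)
P=load();c=P["ct"]
robot.move_to([c[0],c[1],.25],[180,0,np.degrees(c[2])])
print(robot.current_time_s())
snap("b4",{"top":((285,150,395,260),5.4),"side":((275,120,385,240),5)})
E
```

```text
[-1.96903225 -3.83178724  1.59780861] [ 0.46346029 -0.10206618  0.09018944]
False
15.3167
```

View pics/b4_top.png

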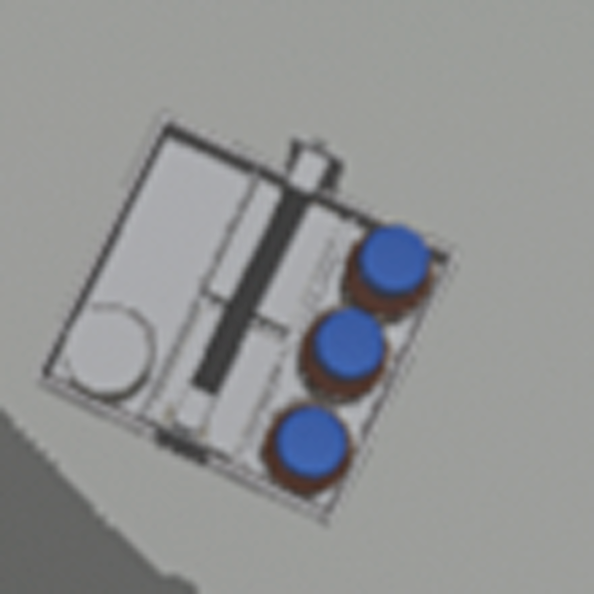

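View pics/b4_side.png

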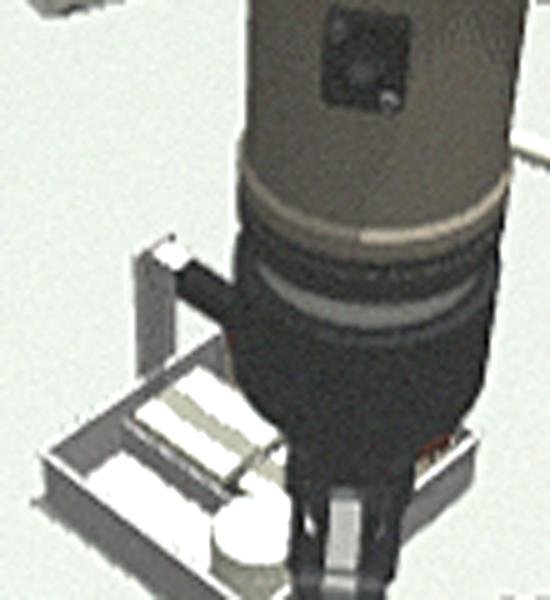

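```bash
python3 - <<'E'
from h import *
a=cv2.imread("pics/top0.png");b=cv2.imread("pics/b4_top_raw.png")
box=(285,165,380,255)
o=np.hstack([crop(x,box,4.2) for x in(a,b)]);cv2.imwrite("pics/ab.png",np.clip(o*1.4,0,255).astype(np.uint8)[:, :800])
# ECC on left part (no bottle/lens)
g=[cv2.cvtColor(x,cv2.COLOR_BGR2GRAY) for x in(a,b)]
A=g[0][165:232,286:345];
W=np.eye(2,3,dtype=np.float32)
B=g[1][165:232,286:345]
cc,W=cv2.findTransformECC(A,B,W,cv2.MOTION_EUCLIDEAN,(3,200,1e-6),None,3);print(cc,W)
E
```

```text
0.8847036949965277 [[ 0.9996358  -0.0269854   0.06419837]
 [ 0.0269854   0.9996358  -1.3607726 ]]
```

View pics/ab.png

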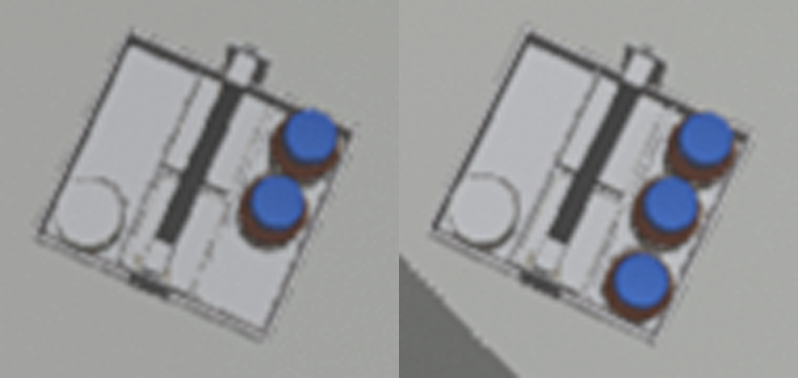

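```bash
python3 - <<'E'
from h import *
P=load();c=P["car"]
W=np.array([[ 0.9996358,-0.0269854,0.06419837],[0.0269854,0.9996358,-1.3607726]])
off=np.array([286,165]);obs=[]
for l in([-.077,-.085,.042],[-.077,.085,.042],[.077,.085,.042],[.077,-.085,.042]):
    q=proj("top",tf(c,l))[0]-off; obs.append(("top",l,W[:,:2]@q+W[:,2]+off))
n,r=fit(c,obs);print(c,n,np.degrees(n[2]),n-c,abs(r).max())
P["car"]=n;json.dump({k:v.tolist() for k,v in P.items()},open("p.json","w"))
a=cv2.imread("pics/b4_top_raw.png");box=(285,165,380,255);im=np.clip(crop(a,box,6.5)*1.4,0,255).astype(np.uint8)
g=(0,255,0);y=(0,255,255);m=(255,0,255)
draw(im,"top",n,rect(.042,.077,.085),box,6.5,g);draw(im,"top",n,rect(0,.077,.085),box,6.5,m);draw(im,"top",n,rect(.132,.065,.007),box,6.5,y)
draw(im,"top",n,rect(.003,.047,.022,-.0245,-.0585),box,6.5,y)
draw(im,"top",n,circ(.061,.023,.052,-.0565),box,6.5,y)
cv2.imwrite("pics/n1.png",im)
E
```

```text
[ 0.53408679 -0.06612815  2.72652312] [ 0.53450237 -0.06297712  2.69969446] 154.68109867555145 [ 0.00041558  0.00315103 -0.02682865] 0.023881407170563307
```

View pics/n1.png

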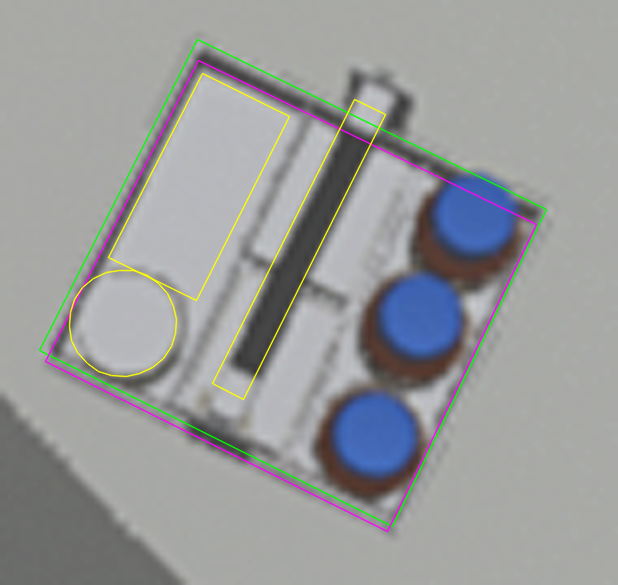

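```bash
python3 - <<'E'
from h import *
from station import robot, fingers
P=load();c=P["ct"];o=[180,0,np.degrees(c[2])]
fingers.gripper_to(.8,40)
print(robot.line_to([c[0],c[1],.096],o,velocity=.12,f_stop=6))
fingers.gripper_to(0,40)
print(robot.current_tool_pos(),robot.current_finger_gap(),robot.current_contact_force())
robot.line_to([c[0],c[1],.29],velocity=.12)
print(robot.current_finger_gap(),robot.current_contact_force(),robot.current_time_s())
snap("k1",{"side":((230,100,420,330),2.6)})
E
```

```text
False
[0.42393073 0.19163736 0.09674789] 0.507791211370845 [-0.36867448 -0.41583705  4.40424821]
0.5079162918219329 [ 0.55931501 -0.3410527  -2.24916002] 19.3
```

View pics/k1_side.png

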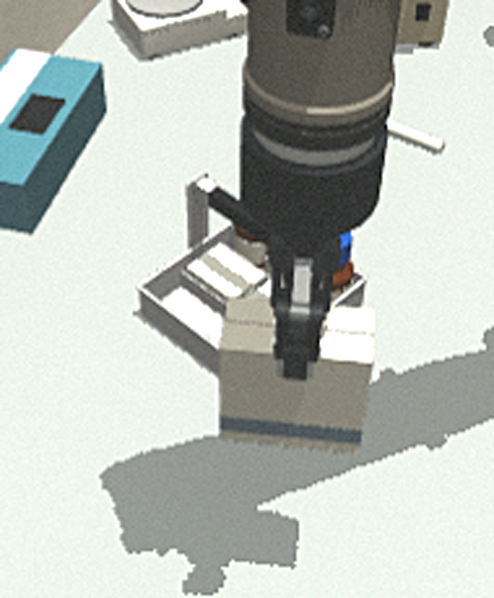

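```bash
python3 - <<'E'
from h import *
from station import robot, fingers
P=load();ya=np.degrees(P["car"][2])-180
o=[180,0,ya]
g=tf(P["car"],[-.0245,-.0575,0])[0]
robot.move_to([*g[:2],.29],o)
robot.line_to([*g[:2],.165],velocity=.1,f_stop=6)
print(robot.current_tool_pos(),robot.current_contact_force(),robot.current_eef_rot(),robot.current_time_s())
snap("k2",{"top":((270,150,380,260),5.4),"side":((275,120,385,240),5)})
im=cv2.imread("pics/k2_side.png");box=(275,120,385,240);s=5;n="side"
p=robot.current_tool_pos();hp=np.array([p[0],p[1],P["car"][2]]);z=p[2]-.0965
draw(im,n,hp,rect(z,.047,.022),box,s,(255,0,255));draw(im,n,hp,rect(z+.098,.047,.022),box,s,(255,0,255))
draw(im,n,P["car"],rect(.042,.077,.085),box,s,(0,255,0));draw(im,n,P["car"],rect(.132,.077,.007),box,s,(0,255,255))
cv2.imwrite("pics/k2o.png",im)
E
```

```text
[ 0.58180608 -0.02127029  0.16579151] [ 0.59987841  0.35656374 -0.17804507] [-1.79955510e+02 -8.06201954e-02 -2.53158899e+01] 21.7833
```

View pics/k2o.png

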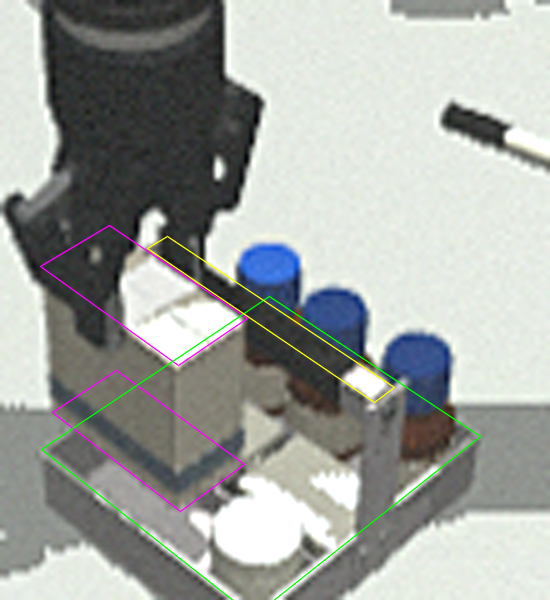

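View pics/k2_top.png

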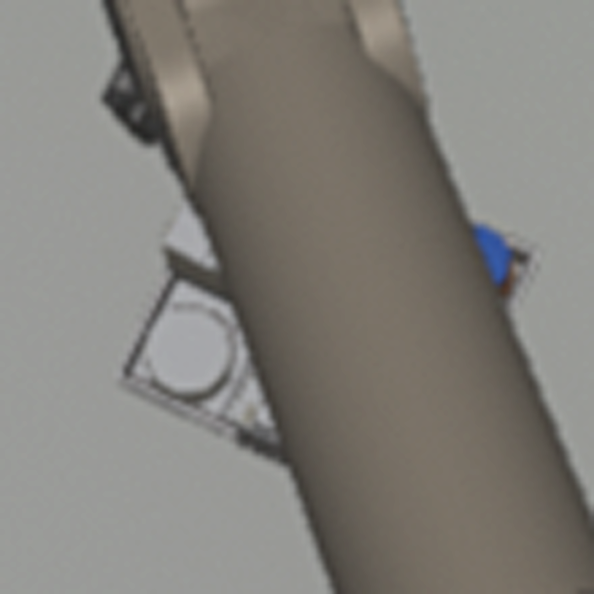

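```bash
python3 - <<'E'
from h import *
from station import robot, fingers
P=load()
g=tf(P["car"],[-.0245,-.0575,0])[0]
r=robot.line_to([*g[:2],.125],velocity=.06,f_stop=5)
print(r,robot.current_tool_pos(),robot.current_contact_force())
if not r:
    r=robot.line_to([*g[:2],.097],velocity=.03,f_stop=5)
    print(r,robot.current_tool_pos(),g,robot.current_contact_force(),robot.current_time_s())
snap("k3",{"side":((275,120,385,240),5)})
E
```

```text
False [ 0.58151134 -0.02131541  0.12523216] [ 0.13478777 -0.13466694 -1.11365681]
True [ 0.58115854 -0.02099712  0.10075068] [ 0.58123916 -0.02147806  0.        ] [1.53838422 1.41241702 2.55733069] 23.45
```

View pics/k3_side.png

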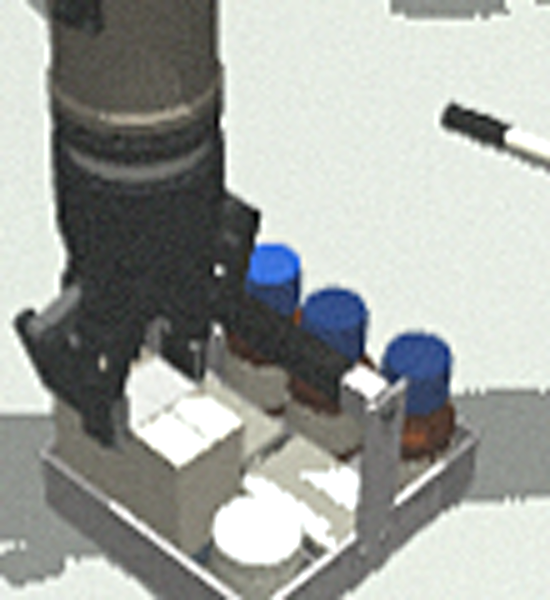

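```bash
python3 - <<'E'
from h import *
from station import robot, fingers
x,y,z=robot.current_tool_pos()
print(robot.line_to([x,y,.0993],velocity=.01,f_stop=6),robot.current_tool_pos(),robot.current_contact_force())
fingers.gripper_to(.59,40)
print(robot.current_tool_pos(),robot.current_contact_force())
x,y,z=robot.current_tool_pos()
print(robot.line_to([x,y,z+.04],velocity=.06,f_stop=8))
robot.line_to([x,y,.25],velocity=.15)
robot.move_to([.45,.2,.3],[180,0,-20])
print(robot.current_time_s(),robot.current_contact_force())
snap("k4",{"top":((285,160,380,255),6),"side":((275,120,385,240),5)})
E
```

```text
False [ 0.58195241 -0.02026592  0.10006882] [0.78995173 2.10903277 4.88827139]
[ 0.5822448  -0.01915298  0.10000828] [3.10879677 3.37424328 4.34955676]
False
26.7917 [ 0.61551279 -0.08631816 -0.38406075]
```

View pics/k4_top.png

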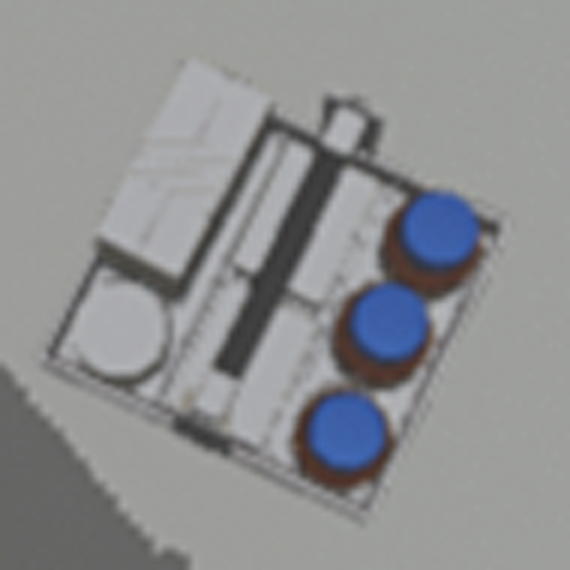

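View pics/k4_side.png

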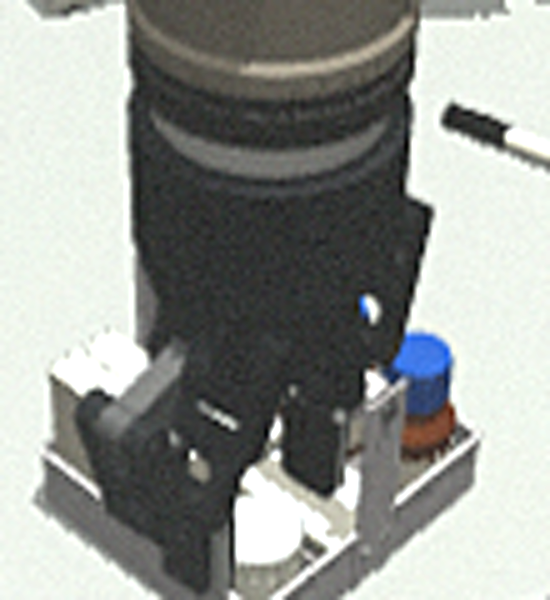

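```bash
python3 - <<'E'
from h import *
P=load();c=P["car"]
a=cv2.imread("pics/b4_top_raw.png",0);b=cv2.imread("pics/k4_top_raw.png",0)
m=np.zeros_like(a);m[178:245,318:375]=255;m[212:228,294:375]=255
x0,y0,x1,y1=285,160,380,255
W=np.eye(2,3,dtype=np.float32)
cc,W=cv2.findTransformECC(a[y0:y1,x0:x1],b[y0:y1,x0:x1],W,cv2.MOTION_EUCLIDEAN,(3,300,1e-7),m[y0:y1,x0:x1],3);print(cc,W)
off=np.array([x0,y0]);obs=[]
for l in([-.065,0,.132],[.065,0,.132],[.077,.085,.042],[.077,-.085,.042]):
    q=proj("top",tf(c,l))[0]-off; obs.append(("top",l,W[:,:2]@q+W[:,2]+off))
n,r=fit(c,obs);print(n,np.degrees(n[2]),(n-c).round(4),abs(r).max())
P["car"]=n;json.dump({k:v.tolist() for k,v in P.items()},open("p.json","w"))
box=(285,160,380,255);im=cv2.imread("pics/k4_top.png")
draw(im,"top",n,rect(.132,.065,.007),box,6,(0,255,255));draw(im,"top",n,np.array([[-.077,0,.132],[.077,0,.132]]),box,6,(0,0,255));draw(im,"top",n,rect(.042,.077,.085),box,6,(0,255,0))
draw(im,"top",n,rect(.101,.047,.022,-.0245,-.0565),box,6,(255,0,255))
for i in(-.054,-.004,.048):draw(im,"top",n,circ(.101,.017,i,.0565),box,6,(0,255,255))
cv2.imwrite("pics/k4o.png",im)
E
```

```text
0.9605762802543322 [[ 0.99999726 -0.00235183  0.2941661 ]
 [ 0.00235183  0.99999726 -0.00699073]]
[ 0.53424125 -0.06349134  2.69734491] 154.54647948566128 [-0.0003 -0.0005 -0.0023] 0.003064264014028595
```

View pics/k4o.png

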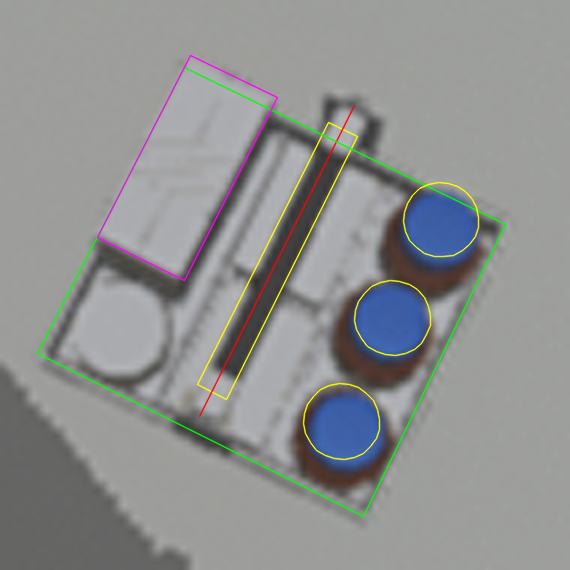

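```bash
python3 - <<'E'
from h import *
from station import robot, fingers
P=load();ya=np.degrees(P["car"][2])-180
h=tf(P["car"],[0,.001,0])[0]
fingers.gripper_to(.42,60)
robot.move_to([h[0],h[1],.25],[180,0,ya])
r=robot.line_to([h[0],h[1],.122],velocity=.1,f_stop=6)
print(r,robot.current_tool_pos(),robot.current_contact_force())
if not r:
    fingers.gripper_to(0,60);fingers.gripper_to(0,110)
    print(robot.current_tool_pos(),robot.current_eef_rot(),robot.current_finger_gap(),robot.current_contact_force())
print(robot.current_time_s())
snap("g1",{"side":((275,120,385,240),5)})
E
```

```text
False [ 0.5344056  -0.06430481  0.12271065] [-0.51440262  0.75503933  0.28036229]
[ 0.53455628 -0.06405435  0.1228167 ] [-1.79943759e+02 -8.72145850e-02 -2.54520985e+01] 0.1406599061967739 [1.59594768 0.87644164 4.96363883]
30.25
```

View pics/g1_side.png

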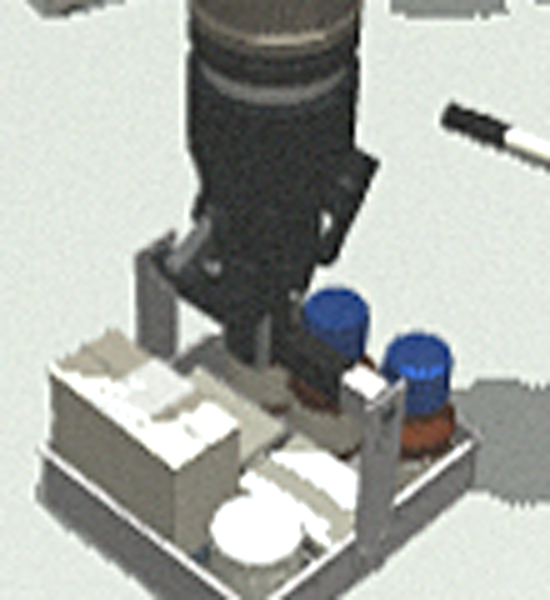

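```bash
python3 - <<'E'
from h import *
from station import robot, fingers
x,y,z=robot.current_tool_pos()
robot.line_to([x,y,z+.02],velocity=.03);print(robot.current_contact_force(),robot.current_torque())
robot.line_to([x,y,z+.102],velocity=.05)
robot.pause(.8)
print(robot.current_tool_pos(),robot.current_eef_rot(),robot.current_finger_gap(),robot.current_contact_force(),robot.current_torque(),robot.current_time_s())
snap("g2",{"top":((260,140,400,270),4.5),"side":((260,80,400,240),3.7)})
E
```

```text
[-4.47950249e-03 -2.28644630e-01 -8.26456230e+00] [ 0.02595274  0.0437257  -0.00250995]
[ 0.53456145 -0.06407728  0.22483454] [ 1.79999822e+02 -3.51250323e-04 -2.54555327e+01] 0.14597558644482578 [-0.82836053  0.9584939  -8.45342313] [-0.0053206   0.00400998 -0.01498131] 33.7333
```

View pics/g2_side.png

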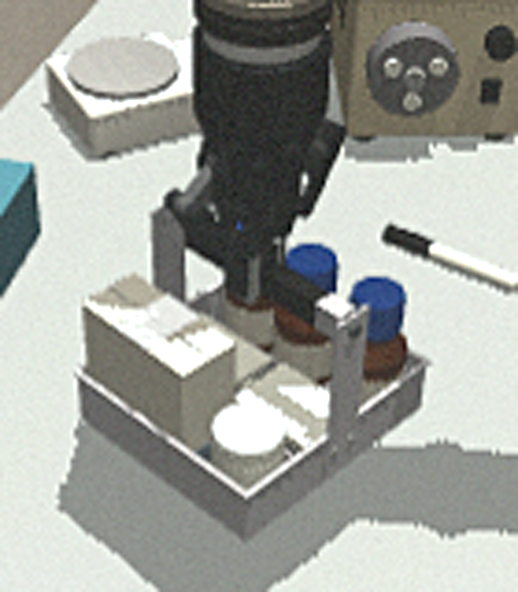

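View pics/g2_top.png

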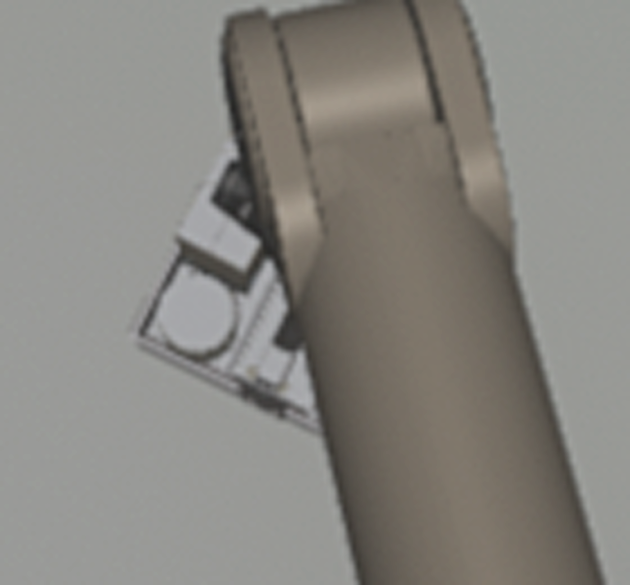

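```bash
python3 - <<'E'
from h import *
im=cv2.imread("pics/g2_side.png");P=load();c=np.array([*tf(P["car"],[0,.0,0])[0][:2],P["car"][2]]);box=(260,80,400,240)
for z in(.042,0):draw(im,"side",c,rect(z+.102,.077,.085),box,3.7,(0,255,0))
cv2.imwrite("pics/g2o.png",im)
E
```

```text
(no output)
```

View pics/g2o.png

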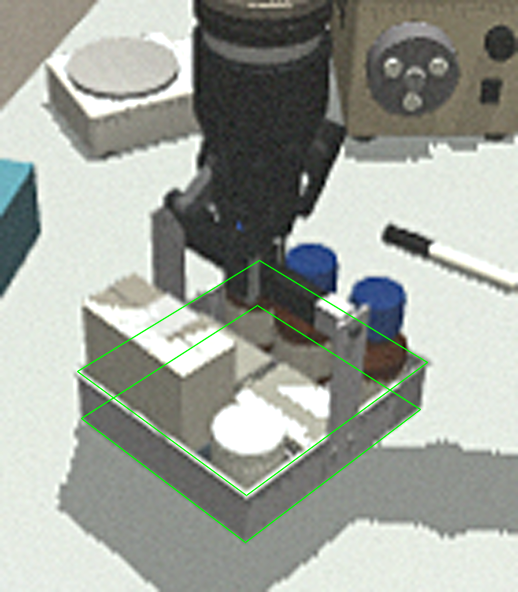

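The overlay of a level carrier at 102 mm matches all three visible corners: (80,375), (247,495) and (427,362). I'm handing the job in.

```bash
python3 - <<'E'
from station import robot, workorder
print(workorder.close_job())
E
```

```text
the job is handed in; nothing more can be done
None
```

The carrier is packed and held level by its handle, about 10 cm above the bench. I handed it in at about 34 s of the allowed 66 s, and no verdict was reported.

**What I did:** I set the small bottle and the carton down into their gaps under force control and let go of both. Then I took the carrier by the middle of its handle with 110 N set and lifted it slowly.

**Last checks:**
- **Weight:** the scale reading was about 8.4 N, which matches the packed carrier at 0.85 kg. The moment on the wrist was close to zero.
- **Level and height:** a level model of the carrier at 102 mm matches its three visible corners in the side picture.
- **Contents:** the carton, the jar and the two bottles visible in that picture stand upright. The third bottle and parts of the boxes are hidden behind the gripper and handle. All three bottles and both boxes were in place in the top view just before the lift.
- **Bystanders:** I didn't measure them again at the end. No move went near them and no unexpected contact showed.

**What went wrong:** while I lowered the bottle, the gripper probably brushed the handle. The carrier shifted about 3 mm and turned about 1.5° on the bench. I measured its position again before placing the carton, and gripped the carton higher up to avoid it happening again. A light sideways push of a few newtons still showed while releasing the carton, but the carrier moved less than 1 mm.

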